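# Set the length stop to the blue gauge with the slack taken out

### The job

The red handle of the blue length stop has about 10 mm of worn free play, so the stop is always set from the open side. Slide the carriage almost fully open, lay the blue-banded gauge bar in the channel between carriage and anvil, then push the carriage up by its handle until the bar is nipped against the anvil's brass screw with a light push (about 8 N on the screw; 15 N would spoil it). Let go leaving it nipped, the play still pushed out towards the anvil and the other two gauge bars where they were.

Things in the scene. Friction and masses are not known exactly. Their poses are not given: they have to be found in the camera images.
- fixture: Length stop bolted to the bench: aluminium base 110 (x) x 240 (y) x 12 mm, origin at the centre of its underside; +y points from the handle end to the anvil. Along its middle line runs an open channel for the bar, floor 12 mm above the bench, between two rails 31 mm apart, 4 mm thick, 5 mm high, from y = -9 mm to +85 mm where the anvil stands.
- anvil: Fixed dark steel block at the fixture's +y end, 60 (x) x 30 (y) x 40 mm, top 52 mm above the bench. Origin at the foot of its working face, 85 mm along +y from the fixture's origin; axes as the fixture's. A brass contact screw, 20 mm across, stands out of this face towards the carriage by 2 to 18 mm: locked, set differently each time and not measured, so the bar meets it by feel.
- anvil_face (a point): Middle of the anvil's working face (on the screw's axis, but in the plane of the steel face, not at the screw's tip), 25 mm above the bench: the height of the middle of a bar lying in the channel.
- carriage (a joint): Slide of the blue carriage along fixture y, m: 0 fully open, grows towards the anvil, stop at 0.085; gap to the anvil's steel face = 0.100 - value, so 0.022 to 0.038 when the 60 mm bar is nipped. Stays where left: about 3 N drag (plus 20 N per m/s). Block 84 (x) x 90 (y) mm, top 42 mm above the bench, with a steel nose 26 mm wide in front.
- carriage_face (a point): Middle of the carriage's steel nose, 25 mm above the bench: the face that meets the bar.
- handle (a joint): Play of the red handle in the carriage's window, m: its place relative to the carriage along fixture y, from -0.005 (against the rear: pulls the carriage open) to +0.005 (against the front: pushes it towards the anvil, slack taken out). In between it moves alone with about 0.6 N and stays where left.
- handle_top (a point): Middle of the top of the red handle, 85 mm above the bench. The handle is an upright block 30 (x) x 16 (y) mm, standing free for 43 mm above the carriage's top; it slides along y only. With handle = 0 it is 55 mm behind the carriage face.
- gauge_blue: The gauge bar to use: ground steel bar 26 (x) x 60 (y, its length) x 26 mm with a blue band about its middle, about 0.25 kg (0.2 to 0.33), starts lying on a black rubber mat 3 mm thick. Origin at the centre of its underside.
- gauge_yellow: Another gauge bar, 26 x 45 x 26 mm, yellow band; to be left alone on the mat. Origin at the centre of its underside.
- gauge_red: Another gauge bar, 26 x 75 x 26 mm, red band; to be left alone on the mat. Origin at the centre of its underside.
There are look-alikes about, which are no part of the job. Leave any brown, green or pink look-alike of the gauge_blue alone.

How it is judged (in metres and radians):
On the way, in this order (a step that is already met when the one before it is completed fails the run):
1. the carriage is slid open wide enough for the blue bar (gap to the anvil over 81 mm) (value of joint carriage below 0.019 m), for 0.1 s.
2. the blue bar lies flat in the channel, let go, between carriage and anvil, and is not yet nipped (x of gauge_blue in the frame of fixture between -0.005 and 0.005 m and z of gauge_blue in the frame of fixture between 0.009 and 0.0145 m and angle between the y axis of gauge_blue and the y axis of fixture, either way round below 0.12 rad and y of gauge_blue in the frame of fixture between 0 and 0.056 m and contact force between the fingers and gauge_blue below 0.2 N and contact force between gauge_blue and anvil below 1 N), for 0.2 s.
3. the carriage, with the handle's play taken up towards the anvil, nips the bar against the anvil's screw with at least 4 N (x of gauge_blue in the frame of fixture between -0.005 and 0.005 m and z of gauge_blue in the frame of fixture between 0.009 and 0.0145 m and angle between the y axis of gauge_blue and the y axis of fixture, either way round below 0.12 rad and contact force between gauge_blue and anvil above 4 N and value of joint handle above 0.0035 m and horizontal distance between gauge_blue and carriage_face below 0.032 m), for 0.2 s.
At the end, for the whole second after the job is handed in: The blue bar lies flat in the channel (within 5 mm and 0.12 rad of its line), still nipped between the carriage (within 2 mm) and the anvil's screw (over 0.8 N), the handle's play still pushed out towards the anvil (joint over 0.003), all at rest and let go (x of gauge_blue in the frame of fixture between -0.005 and 0.005 m and z of gauge_blue in the frame of fixture between 0.009 and 0.0145 m and angle between the y axis of gauge_blue and the y axis of fixture, either way round below 0.12 rad and horizontal distance between gauge_blue and carriage_face below 0.032 m and contact force between gauge_blue and anvil above 0.8 N and value of joint handle above 0.003 m and velocity of joint carriage between -0.003 and 0.003 m/s and linear speed of gauge_blue below 0.01 m/s); the robot touches nothing.
It fails at once if the bar is pressed on the anvil with more than 15 N (contact force between gauge_blue and anvil above 15 N).
It fails at once if the yellow or the red gauge bar is shifted by more than 20 mm (distance of any of gauge_yellow, gauge_red from where it was at the start of the episode above 0.02 m).
It also fails if it takes over 72 s, if anything falls off the work surface, if the arm or the gripper's body presses on something with over 40 N, if the wrist force passes 120 N, or if a joint passes its speed limit or range.

### The arm

A 6-joint arm with a two-finger parallel gripper is mounted at the origin on the work surface. World frame = base frame: x ahead of the robot, y to its left, z up, the work surface at z = 0. Lengths are in m, angles in degrees, forces in N, time in s.
With the tool pointing down it reaches from about 0.375 to 0.9 m from the base axis. Payload 3.1 kg.
Tool frame: the origin (TCP) lies on the centre line of the jaws, within the pads' length; the fingertips stand 17 mm ahead of it and the grasp point (between the pads) lies 2 mm behind it; z points along the fingers, y is the line along which they close (so a half turn about z gives the same grasp; the last joint's range is limited). The gripper opens to 87 mm and grips with 3 to 60 N. Pads are 19 mm wide; open, the fingers measure 117 mm over their backs; the gripper's body (75 mm by 190 mm) begins 51 mm behind the grasp point.
Start: joints at [55.72, 30.224, 82.088, -0, 67.689, -10.227], TCP at [0.255, 0.571, 0.24] pointing down, gripper open.
Joint ranges: [-176.69, 176.69], [-43.24, 126.21], [12.49, 139.97], [-82, 262], [0, 151.66], [-163.58, 163.58]. Speed limits (degrees/s): [159.86, 159.86, 180, 180, 180, 180].

### API

Orientations are given as a 3x3 rotation matrix whose columns are the frame's x, y, z axes.
In Python, from rig import bot, imaging, finder gives the robot as it stands. The module is installed in compiled form; this text tells all that it offers.
- The arm moves only by the tool play_rows, never from a script. Its argument "motion" is a list that holds one entry, the list of rows, each a list of 6 numbers: the shift along the tool's x, y, z in m, then the turn, a rotation vector about the tool's x, y, z in degrees. In form: [[[dx, dy, dz, wx, wy, wz], ...]]. A call has 1 to 8 rows; each row is the pose to reach, as a shift and turn from the pose commanded when the call began, along the tool's axes at that moment; what a row does not reach only later rows make up. A row lasts 1/12 s, in which the tool goes at most 41.7 mm and 7.16 degrees, less where a joint would pass 70% of its speed; a pose out of reach is approached as far as the arm can. A call with a gripper value outside its range is refused whole. "fingers" is the finger opening in m, from 0 to 0.087, set as the call begins (left out, the last holds). The fingers move at their own pace and stop on an object; the grip force is fixed at half the most. Time passes only in rows, so rows that repeat a pose let the fingers close. It gives the time, the measured TCP pose, the force, the opening and the grip force at its end, in the units of the state.
- bot.read_state(): the state, without advancing time (a new reading comes with each control period).
- imaging.capture(name): name is "side" or "top" or "wrist"; returns a dict with "frame" (420x560x3 uint8, red, green, blue), "camera_matrix" (3x3 intrinsics, pixels), "R" (3x3) and "t" (3): a world point X has camera coordinates R X + t. Camera axes: x right, y down, z forward; pixel columns grow to the right and rows downward; lengths in m; the calibration is good to about 2 mm. A picture is of the moment at which its call begins. There is no depth.
- bot.hand_in(): hands the job in; it is judged then, once.
Trained networks look in the newest picture that a camera, given by its name, has taken for a name from the list of things; names that differ only in an ending like _2 or _b are one class to them, and where a whole thing is asked for, a point or a joint stands for the part that bears it (a point fixed in the world has none). Each returns a list of dicts, best first, with "confidence" (0 to 1); they miss things now and then, are a little off and sometimes report something else, mostly with a low value. They report only what shows in the picture. A call takes as long as a camera call. They do not tell look-alikes from the thing itself.
- finder.recognise(camera, name): "at" ([x, y, z] in m, in world coordinates, good to about 4 mm: the middle of the surface that is visible of it).
- finder.outline_of(camera, name): "pixels" (420x560 bool, what is visible of it).
The state is a dict: "time_s": time; "joint_positions": joint angles; "qvel": joint speeds; "tau": joint torques, N m; "position": TCP position; "tcp_rot": TCP orientation; "force": force on the tool from outside, world axes, zero at the start; "moment": the same for the moment, N m; "opening": opening from 0.0 (shut) to 1.0 (fully open); "grasp_force": force on a finger pad.
Only numpy, scipy, OpenCV 4.12 (cv2) and the standard library are available. Lean on these libraries where they do the work, as an engineer would, in place of code of your own. Each camera call takes 0.05 s, during which the arm holds its last target. There are 200 camera calls.

## Working session

There is one attempt and no reset: what is moved stays moved. The work goes in short steps, Python scripts to look and compute and a tool call to move; the robot and the scene stay as the last step left them, time stands still between calls to the robot, and variables do not carry over. Pictures are saved under pics/ and viewed, at most 10 in all, crops included, and the job is handed in when it is done.

Besides the shell and the picture viewer there is one more tool, called after ">>>" as name(argument=value, ...), one argument or row to a line, values as JSON. play_rows: Moves the arm, as the interface text tells. Its arguments: {"type":"object","properties":{"motion":{"type":"array"},"fingers":{"type":"number"}},"required":["motion"]}

```bash
mkdir -p pics
python3 - <<'E'
from rig import bot, imaging, finder
import cv2, numpy as np
s=bot.read_state();print(s['time_s'],s['position'],np.round(s['tcp_rot'],3).tolist(),s['force'],s['opening'])
for c in ['top','side']:
    d=imaging.capture(c);cv2.imwrite(f'pics/{c}0.png',d['frame'][:,:,::-1])
    print(c,np.round(d['camera_matrix'],1).tolist(),np.round(d['R'],3).tolist(),np.round(d['t'],3).tolist())
    for n in ['gauge_blue','gauge_yellow','gauge_red','handle_top','carriage_face','anvil','fixture']:
        for r in finder.recognise(c,n)[:5]: print(c,n,np.round(r['at'],4),round(r['confidence'],2))
E
```

```text
0.0 [0.25431243 0.57017695 0.23856719] [[-0.913, 0.408, -0.001], [0.408, 0.913, -0.002], [0.0, -0.002, -1.0]] [-0.12960514  0.15278012 -0.73859808] 1.001855953348975
top [[379.7, 0.0, 280.1], [0.0, 379.7, 217.0], [0.0, 0.0, 1.0]] [[-0.01, -1.0, 0.028], [-0.985, 0.005, -0.17], [0.17, -0.029, -0.985]] [-0.092, 0.581, 0.757]
top gauge_blue [ 0.5537 -0.3913  0.0291] 0.92
top gauge_blue [ 0.6925 -0.389   0.0251] 0.85
top gauge_blue [ 0.5983 -0.2711  0.0305] 0.83
top gauge_blue [ 0.7209 -0.2426  0.0266] 0.59
top gauge_yellow [ 0.534  -0.2358  0.0262] 0.84
top gauge_red [ 0.4571 -0.2185  0.0331] 0.75
top handle_top [0.5166 0.0556 0.0807] 0.72
top handle_top [ 0.4559 -0.2216  0.0294] 0.22
top carriage_face [0.5194 0.0638 0.0408] 0.59
top anvil [0.5439 0.1721 0.0492] 0.55
top fixture [0.521  0.0745 0.0146] 0.72
side [[441.3, 0.0, 277.0], [0.0, 441.3, 208.0], [0.0, 0.0, 1.0]] [[0.967, -0.255, -0.009], [-0.141, -0.505, -0.851], [0.212, 0.825, -0.524]] [-0.594, 0.111, 0.817]
side gauge_blue [ 0.6925 -0.4016  0.0199] 0.97
side gauge_blue [ 0.5534 -0.4023  0.0247] 0.85
side gauge_blue [ 0.5986 -0.2837  0.0299] 0.82
side gauge_blue [ 0.7202 -0.2597  0.0267] 0.7
side gauge_blue [ 0.5333 -0.2492  0.0309] 0.29
side gauge_yellow [ 0.5322 -0.2485  0.0307] 0.67
side gauge_red [ 0.4559 -0.2297  0.031 ] 0.69
side gauge_red [0.5209 0.0496 0.0433] 0.47
side handle_top [0.523  0.059  0.0654] 0.62
side carriage_face [0.5218 0.0507 0.0449] 0.59
side anvil [0.552  0.162  0.0433] 0.69
side fixture [0.5501 0.1681 0.0462] 0.71
```

View pics/top0.png

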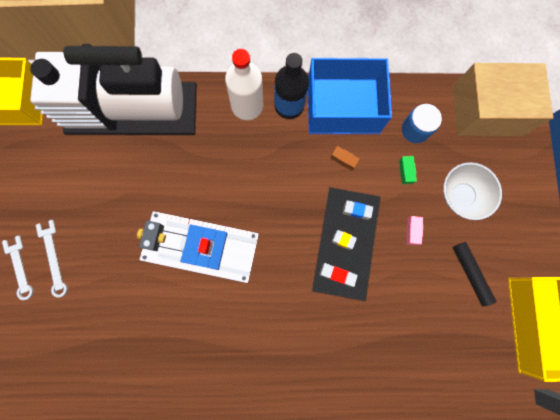

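View pics/side0.png

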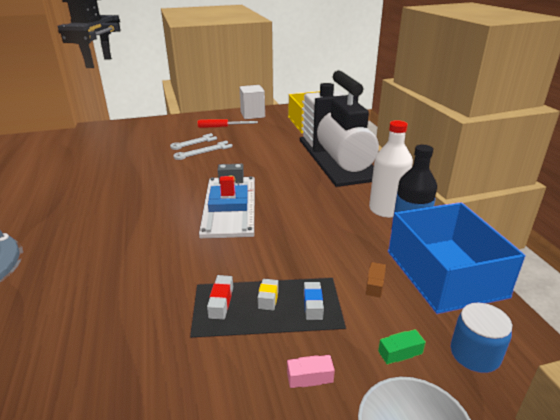

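The top view shows these blocks that could be the blue gauge bar:
- **White bar with a blue band:** on the mat at (358,210).
- **Brown block:** (345,157).
- **Green block:** (408,169).
- **Pink block:** (416,230).

Only the bar at (358,210) is ground steel with a blue band and lies on the mat, so it fits the description. The fixture is at about (200,247), with its anvil at the left end, so fixture +y is close to world +y. Next I'll confirm with a crop and measure.

```bash
cat > h.py <<'E'
from rig import bot, imaging, finder
import cv2, numpy as np
def bp(d,uv,z):
    K,R,t=[np.asarray(d[k]) for k in('camera_matrix','R','t')]
    uv=np.atleast_2d(uv).astype(float)
    r=(np.linalg.inv(K)@np.c_[uv,np.ones(len(uv))].T).T@R   # world rays
    c=-R.T@t
    return (c+r*((z-c[2])/r[:,2])[:,None])[:,:2]
def proj(d,X):
    K,R,t=[np.asarray(d[k]) for k in('camera_matrix','R','t')]
    p=(K@(R@np.atleast_2d(X).T+t[:,None])).T; return p[:,:2]/p[:,2:]
def rect(d,m,z):
    v,u=np.nonzero(m); P=bp(d,np.c_[u,v],z)*1000
    return cv2.minAreaRect(P.astype(np.float32))
E
python3 - <<'E'
from h import *
d=imaging.capture('top'); f=d['frame']
hsv=cv2.cvtColor(f,cv2.COLOR_RGB2HSV)
m=((hsv[:,:,1]<60)&(hsv[:,:,2]>140)).astype(np.uint8); m[:,:135]=0;m[:,262:]=0;m[:205]=0;m[285:]=0
m=cv2.morphologyEx(m,cv2.MORPH_OPEN,np.ones((3,3)))
print('base',rect(d,m>0,.012), cv2.boxPoints(rect(d,m>0,.012)).tolist())
for n,z in [('gauge_blue',.029),('anvil',.052),('handle',.085),('carriage',.042),('fixture',.012)]:
    for r in finder.outline_of('top',n):
        p=r['pixels'];v,u=np.nonzero(p); print(n,round(r['confidence'],2),u.mean().round(),v.mean().round(),rect(d,p,z))
# colours
for nm,mm,z in [('bluecar',(hsv[:,:,0]>100)&(hsv[:,:,0]<125)&(hsv[:,:,1]>130),.042),('red',((hsv[:,:,0]<6)|(hsv[:,:,0]>174))&(hsv[:,:,1]>180)&(hsv[:,:,2]>120),.085)]:
    mm=mm.copy();mm[:,:135]=0;mm[:,262:]=0;mm[:205]=0;mm[285:]=0
    print(nm,rect(d,mm,z))
a=cv2.resize(f[200:290,130:265],None,fx=4,fy=4,interpolation=cv2.INTER_CUBIC)
b=cv2.resize(f[140:300,310:440],None,fx=2,fy=2,interpolation=cv2.INTER_CUBIC)
c=np.zeros((360,800,3),np.uint8);c[:360,:540]=a;c[:320,540:800]=b
cv2.imwrite('pics/crop.png',c[:,:,::-1])
E
```

```text
base ((523.468994140625, 81.22071838378906), (242.61111450195312, 111.67622375488281), 77.65721130371094) [[442.9912414550781, -25.345054626464844], [552.086181640625, -49.216957092285156], [603.94677734375, 187.7864990234375], [494.851806640625, 211.65838623046875]]
gauge_blue 0.93 415.0 231.0 ((551.9639892578125, -391.5534362792969), (33.274253845214844, 62.72854995727539), 85.74744415283203)
gauge_blue 0.71 345.0 159.0 ((717.3359985351562, -244.4063262939453), (61.357887268066406, 37.17966079711914), 62.01213073730469)
gauge_blue 0.56 408.0 171.0 ((689.5741577148438, -385.40594482421875), (63.342708587646484, 35.978302001953125), 0.9912534952163696)
gauge_blue 0.55 358.0 210.0 ((598.6332397460938, -269.0674743652344), (62.36323547363281, 31.892566680908203), 75.41107940673828)
anvil 0.72 152.0 236.0 ((542.2838134765625, 172.4073486328125), (58.94097900390625, 59.517276763916016), 78.27494049072266)
handle 0.72 205.0 247.0 ((515.2582397460938, 54.69845199584961), (23.276994705200195, 28.75490951538086), 77.44132995605469)
handle 0.33 339.0 275.0 ((456.3202209472656, -210.08787536621094), (72.17745971679688, 27.498592376708984), 68.979248046875)
carriage 0.93 203.0 247.0 ((519.2291259765625, 69.79708862304688), (92.34241485595703, 84.05416870117188), 78.24390411376953)
fixture 0.74 198.0 247.0 ((524.3636474609375, 89.19888305664062), (260.22882080078125, 110.7410659790039), 77.51615905761719)
bluecar ((519.9447021484375, 66.15401458740234), (80.720458984375, 80.48611450195312), 77.8393783569336)
red ((517.8139038085938, 57.57676315307617), (18.49237823486328, 27.254732131958008), 77.45391082763672)
```

View pics/crop.png

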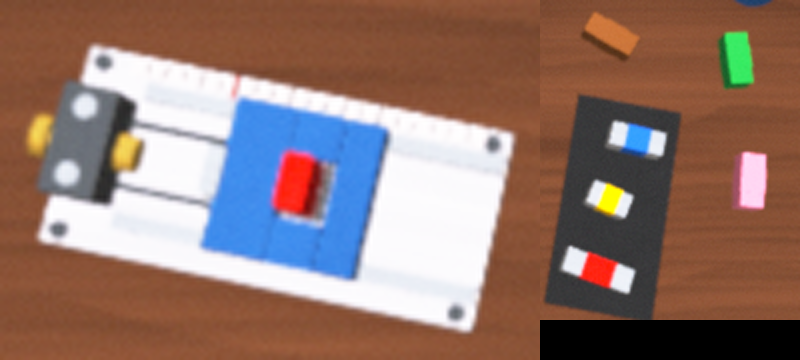

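The crop confirms the bar with the blue band, at (358,210) in the full picture, is the target. The other blocks are plain brown, green and pink. The red handle sits mid-carriage with the gap partly closed. I'll go above the carriage, in front of the handle, with the fingers shut.

>>> play_rows(
  motion=[
    [[-0.027, -0.02, 0, 0, 0, 6], [-0.055, -0.041, 0, 0, 0, 12], [-0.083, -0.061, 0, 0, 0, 18], [-0.11, -0.082, 0, 0, 0, 25], [-0.138, -0.102, 0, 0, 0, 31], [-0.166, -0.123, 0, 0, 0, 37], [-0.193, -0.143, 0, 0, 0, 44], [-0.221, -0.164, 0, 0, 0, 50]],
  ],
  fingers=0,
)

```text
time_s: 1.77
position: [0.3902, 0.3296, 0.2398]
tcp_rot: [[-0.27, 0.963, 0.001], [0.963, 0.27, 0.0], [0.0, 0.001, -1.0]]
force: [0.4, -0.1, -0.6]
opening: 0.48
grasp_force: 0.0
```

>>> play_rows(
  motion=[
    [[-0.034, 0.008, 0, 0, 0, 4], [-0.069, 0.016, 0, 0, 0, 8], [-0.105, 0.025, 0, 0, 0, 12], [-0.141, 0.033, 0, 0, 0, 16], [-0.177, 0.042, 0, 0, 0, 20], [-0.213, 0.05, 0, 0, 0, 24], [-0.245, 0.058, 0, 0, 0, 27], [-0.268, 0.064, 0, 0, 0, 28.2]],
  ],
)

```text
time_s: 2.43
position: [0.5265, 0.088, 0.2398]
tcp_rot: [[0.216, 0.976, 0.002], [0.976, -0.216, -0.001], [-0.0, 0.002, -1.0]]
force: [-0.9, 0.4, 0.0]
opening: 0.009
grasp_force: 0.0
```

Run:
```python
from h import *
s=bot.read_state();print(s['time_s'],s['position'],np.round(s['tcp_rot'],3).tolist(),s['force'],s['opening'],np.round(s['joint_positions'],1))
d=imaging.capture('wrist');cv2.imwrite('pics/w1.png',d['frame'][:,:,::-1])
print(proj(d,[s['position']]), np.round(d['R'],3).tolist(),np.round(-np.asarray(d['R']).T@d['t'],3), d['camera_matrix'][0])
```

```text
2.4333 [0.52651342 0.08798515 0.2398257 ] [[0.216, 0.976, 0.002], [0.976, -0.216, -0.001], [-0.0, 0.002, -1.0]] [-0.91625007  0.41147665  0.00480651] 0.008500362849243314 [-2.5 23.2 95.2 -0.  61.5 10. ]
[[274.55820003 292.49661855]] [[0.976, -0.216, 0.002], [-0.207, -0.932, 0.296], [-0.062, -0.29, -0.955]] [0.544 0.168 0.386] [370.7621853    0.         273.88428177]
```

View pics/w1.png

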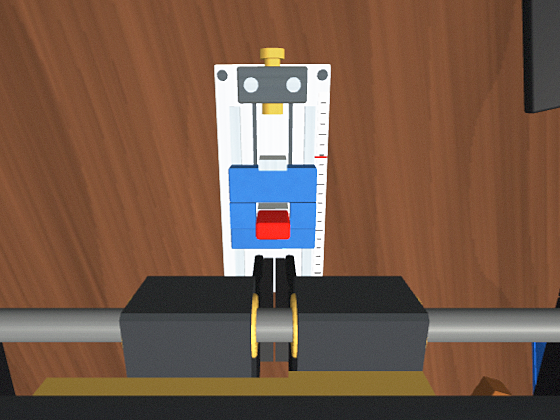

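The wrist view shows the fixture upright and aligned, with +y upwards. The red handle is at (273,223), the carriage front edge at row 166 and the brass screw tip at (272,113).

Run:
```python
from h import *
d=imaging.capture('wrist');f=d['frame']
for v in range(206,244,3): print(v,f[v,273].tolist(),end=' ')
T=0.0
fy=np.array([.2143,.9768]);fx=np.array([.9768,-.2143])
o=np.array([.5235,.0812])
def F(uv,z):
    q=bp(d,uv,z)-o; return np.round(np.c_[q@fx,q@fy]*1000,1).tolist()
print()
print('base far corners',F([[216,65],[330,65]],.012))
print('anvil front top edge',F([[238,102],[307,102]],.052))
print('screw tip',F([[272,114]],.025))
print('handle top rows 210,222',F([[256,211],[290,211],[256,222],[290,222]],.085))
print('blue front',F([[229,166],[315,166]],.042),'nose front top', F([[260,156],[287,156]],.038))
```

```text
206 [224, 251, 255] 209 [148, 22, 16] 212 [148, 25, 15] 215 [153, 26, 18] 218 [147, 23, 15] 221 [255, 40, 31] 224 [255, 51, 36] 227 [254, 47, 25] 230 [254, 51, 37] 233 [254, 42, 30] 236 [198, 76, 121] 239 [60, 141, 233] 242 [62, 140, 233] 
base far corners [[-47.9, 116.5], [59.0, 116.2]]
anvil front top edge [[-24.9, 83.6], [34.5, 83.4]]
screw tip [[4.3, 72.4]]
handle top rows 210,222 [[-9.7, -4.5], [19.1, -4.7], [-9.8, -14.3], [19.2, -14.5]]
blue front [[-36.0, 26.4], [44.2, 26.0]] nose front top [[-7.1, 35.0], [18.2, 34.9]]
```

```bash
cat >> h.py <<'E'
fy=np.array([.2143,.9768]);fx=np.array([.9768,-.2143]);o=np.array([.5235,.0812])
def F(P): q=np.atleast_2d(P)[:,:2]-o; return np.round(np.c_[q@fx,q@fy]*1000,1)
def reds(d,z):
    h=cv2.cvtColor(d['frame'],cv2.COLOR_RGB2HSV); m=((h[:,:,0]<7)|(h[:,:,0]>173))&(h[:,:,1]>170)&(h[:,:,2]>200)
    return m
E
python3 - <<'E'
from h import *
d=imaging.capture('wrist');f=d['frame'];s=bot.read_state()
print(s['time_s'],F(s['position']),s['position'],F(-np.asarray(d['R']).T@d['t']))
cv2.imwrite('pics/w2.png',f[:,:,::-1])
h=cv2.cvtColor(f,cv2.COLOR_RGB2HSV)
m=reds(d,0);m[:150]=0;m[260:]=0;m[:,:240]=0;m[:,300:]=0
v,u=np.nonzero(m);print('redtop',u.min(),u.max(),v.min(),v.max(),F(bp(d,[[u.min(),v.min()],[u.max()+1,v.max()+1]],.085)))
b=(h[:,:,0]>100)&(h[:,:,0]<125)&(h[:,:,1]>130);b[:140]=0;b[255:]=0;b[:,:200]=0;b[:,340:]=0
v,u=np.nonzero(b);print('blue',u.min(),u.max(),v.min(),v.max(),F(bp(d,[[u.min(),v.min()],[u.max()+1,v.max()+1]],.042)))
w=(h[:,:,1]<60)&(h[:,:,2]>150);w[:50]=0;w[270:]=0;w[:,:200]=0;w[:,340:]=0
for r in (75,130,190,240):
    c=np.nonzero(w[r])[0];print('base row',r,c.min(),c.max(),F(bp(d,[[c.min(),r],[c.max()+1,r]],.012)).tolist())
v,u=np.nonzero(w);print('base top row',v.min(),F(bp(d,[[272,v.min()]],.012)))
E
```

```text
2.5833 [[0.6 8.3]] [0.52588694 0.08918348 0.23958495] [[ 2.1 88.5]]
redtop 255 287 222 238 [[-13.2 -12.1]
 [ 15.1 -27.8]]
blue 227 314 164 247 [[-40.5  30.5]
 [ 44.  -54.1]]
base row 75 213 328 [[-54.0, 110.0], [55.6, 109.7]]
base row 130 215 326 [[-54.7, 59.1], [55.7, 58.8]]
base row 190 218 324 [[-54.6, -1.5], [56.1, -1.9]]
base row 240 221 322 [[-54.0, -56.9], [56.0, -57.3]]
base top row 63 [[  1.7 120.4]]
```

>>> play_rows(
  motion=[
    [[0, 0, 0.03, 0, 0, 0], [0, 0, 0.065, 0, 0, 0], [0, 0, 0.1, 0, 0, 0], [0, 0, 0.13, 0, 0, 0], [0, 0, 0.155, 0, 0, 0], [0, 0, 0.168, 0, 0, 0], [0, 0, 0.172, 0, 0, 0], [0, 0, 0.172, 0, 0, 0]],
  ],
)

```text
time_s: 3.25
position: [0.5235, 0.0918, 0.0666]
tcp_rot: [[0.211, 0.978, -0.003], [0.978, -0.211, 0.0], [-0.0, -0.003, -1.0]]
force: [-0.0, 0.8, -0.0]
opening: 0.005
grasp_force: 0.0
```

>>> play_rows(
  motion=[
    [[-0.005, 0, 0, 0, 0, 0], [-0.01, 0, 0, 0, 0, 0], [-0.015, 0, 0, 0, 0, 0], [-0.02, 0, 0, 0, 0, 0], [-0.026, 0, 0, 0, 0, 0], [-0.032, 0, 0, 0, 0, 0], [-0.038, 0, 0, 0, 0, 0], [-0.044, 0, 0, 0, 0, 0]],
  ],
)

```text
time_s: 3.92
position: [0.516, 0.0472, 0.068]
tcp_rot: [[0.213, 0.977, 0.002], [0.977, -0.213, 0.0], [0.0, 0.002, -1.0]]
force: [1.8, 5.1, 3.5]
opening: 0.004
grasp_force: 2.2
```

>>> play_rows(
  motion=[
    [[-0.004, 0, 0, 0, 0, 0], [-0.008, 0, 0, 0, 0, 0], [-0.012, 0, 0, 0, 0, 0], [-0.015, 0, 0, 0, 0, 0], [-0.018, 0, 0, 0, 0, 0], [-0.02, 0, 0, 0, 0, 0], [-0.02, 0, 0, 0, 0, 0]],
  ],
)

```text
time_s: 4.5
position: [0.5107, 0.0277, 0.0673]
tcp_rot: [[0.212, 0.977, -0.001], [0.977, -0.212, -0.0], [-0.001, -0.001, -1.0]]
force: [0.7, 0.4, -1.2]
opening: 0.002
grasp_force: 0.2
```

```bash
cat > c.py <<'E'
from h import *
d=imaging.capture('wrist');f=d['frame'];s=bot.read_state()
print(s['time_s'],F(s['position']),s['position'],s['force'],s['force'][:2]@fy)
d=imaging.capture('top');f=d['frame']
cv2.imwrite('pics/t_%d.png'%(s['time_s']*100),f[:,:,::-1])
h=cv2.cvtColor(f,cv2.COLOR_RGB2HSV)
b=(h[:,:,0]>100)&(h[:,:,0]<125)&(h[:,:,1]>130)
b[:,:135]=0;b[:,262:]=0;b[:205]=0;b[285:]=0
v,u=np.nonzero(b); P=F(bp(d,np.c_[u,v],.042));print('top: blue y range',P[:,1].min(),P[:,1].max(),'x',P[:,0].min(),P[:,0].max())
E
python3 c.py
```

```text
4.55 [[ -1.6 -55. ]] [0.51019581 0.02781366 0.06719258] [-0.66677158  0.6468049  -0.05331186] 0.4889098759744214
top: blue y range -104.7 -79.1 x -40.4 40.0
```

>>> play_rows(
  motion=[
    [[0.006, 0, 0, 0, 0, 0], [0.009, 0, -0.005, 0, 0, 0], [0.009, 0, -0.035, 0, 0, 0], [0.009, 0, -0.07, 0, 0, 0], [0, 0.01, -0.105, 0, 0, 0], [-0.02, 0.02, -0.13, 0, 0, 0], [-0.05, 0.035, -0.133, 0, 0, 0], [-0.085, 0.05, -0.133, 0, 0, 0]],
  ],
  fingers=0.0,
)

```text
time_s: 5.27
position: [0.5434, -0.0651, 0.2036]
tcp_rot: [[0.208, 0.978, 0.005], [0.978, -0.208, -0.002], [-0.0, 0.005, -1.0]]
force: [1.2, 0.1, -0.1]
opening: 0.009
grasp_force: 0.0
```

>>> play_rows(
  motion=[
    [[-0.038, 0.012, 0, 0, 0, 0], [-0.076, 0.027, 0, 0, 0, 0], [-0.114, 0.042, 0, 0, 0, 0], [-0.152, 0.058, 0, 0, 0, 0], [-0.19, 0.075, 0, 0, 0, 0], [-0.225, 0.09, 0, 0, 0, 0], [-0.245, 0.098, 0, 0, 0, 0], [-0.25, 0.1, 0, 0, 0, 0]],
  ],
  fingers=0.05,
)

```text
time_s: 5.93
position: [0.587, -0.3353, 0.2005]
tcp_rot: [[0.215, 0.977, 0.001], [0.977, -0.215, -0.003], [-0.002, 0.001, -1.0]]
force: [0.2, -0.1, 0.1]
opening: 0.518
grasp_force: 0.0
```

>>> play_rows(
  motion=[
    [[0, 0, 0, 0, 0, 0], [0, 0, 0, 0, 0, 0], [0, 0, 0, 0, 0, 0]],
  ],
)

```text
time_s: 6.18
position: [0.5863, -0.3285, 0.2004]
tcp_rot: [[0.211, 0.978, -0.002], [0.978, -0.211, 0.002], [0.001, -0.002, -1.0]]
force: [0.2, 0.1, -0.1]
opening: 0.569
grasp_force: 0.0
```

```bash
python3 c.py
python3 - <<'E'
from h import *
d=imaging.capture('wrist');f=d['frame'];s=bot.read_state()
print(s['position'],np.round(s['tcp_rot'],3).tolist())
cv2.imwrite('pics/w3.png',f[:,:,::-1])
for r in finder.recognise('wrist','gauge_blue'): print(r)
E
```

```text
6.2333 [[ 149.3 -386.7]] [ 0.5864682  -0.32853667  0.20054389] [0.23764939 0.05558003 0.18038419] 0.10521884160190065
[ 0.58674238 -0.3290332   0.2007738 ] [[0.21, 0.978, -0.001], [0.978, -0.21, 0.001], [0.0, -0.001, -1.0]]
{'at': [0.5552, -0.3907, 0.0228], 'confidence': 0.91}
{'at': [0.7223, -0.2432, 0.0265], 'confidence': 0.89}
{'at': [0.6916, -0.3843, 0.0304], 'confidence': 0.86}
{'at': [0.6038, -0.2719, 0.034], 'confidence': 0.59}Traceback (most recent call last):
  File "c.py", line 9, in <module>
    v,u=np.nonzero(b); P=F(bp(d,np.c_[u,v],.042));print('top: blue y range',P[:,1].min(),P[:,1].max(),'x',P[:,0].min(),P[:,0].max())
                                                                            ~~~~~~~~~~^^
    return umr_minimum(a, axis, None, out, keepdims, initial, where)
ValueError: zero-size array to reduction operation minimum which has no identity
```

View pics/w3.png

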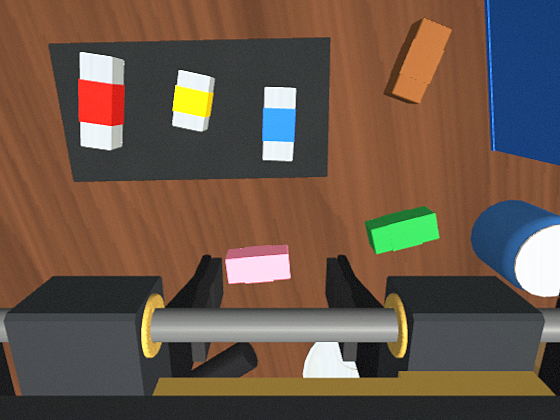

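The blue-banded bar is at (279,123) in the wrist view, on the mat's right side, standing almost straight along the tool's x axis.

Run:
```python
from h import *
d=imaging.capture('wrist');f=d['frame'];s=bot.read_state()
h=cv2.cvtColor(f,cv2.COLOR_RGB2HSV)
m=np.zeros(f.shape[:2],bool); sl=np.s_[75:175,250:310]; m[sl]=h[sl][:,:,2]>110
m=m.astype(np.uint8)
print([int(x) for x in h[75:175:3,270,2]])
r=rect(d,m>0,.029); print('all',r, cv2.boxPoints(r).tolist())
R=np.array(s['tcp_rot']);print(s['position'])
for row in (95,105,140,150):
    c=np.nonzero(m[row])[0];print(row,c.min(),c.max(),(bp(d,[[c.min(),row],[c.max()+1,row]],.029)*1000).round(1).tolist())
```

```text
[61, 60, 61, 52, 255, 249, 248, 247, 246, 246, 247, 255, 254, 254, 254, 254, 254, 254, 254, 254, 254, 254, 247, 248, 247, 248, 248, 248, 155, 58, 57, 60, 58, 57]
all ((602.77392578125, -269.79547119140625), (60.25494384765625, 27.629045486450195), 75.19216918945312) [[581.7183227539062, -295.39166259765625], [608.4297485351562, -302.45306396484375], [623.8295288085938, -244.19927978515625], [597.1181030273438, -237.13787841796875]]
[ 0.58686106 -0.3297197   0.20082818]
95 263 295 [[595.6, -244.8], [621.9, -250.5]]
105 263 294 [[593.9, -252.4], [619.6, -258.0]]
140 262 293 [[586.8, -280.0], [613.3, -285.6]]
150 262 292 [[585.0, -288.1], [610.8, -293.7]]
```

>>> play_rows(
  motion=[
    [[0.02, 0.001, 0.02, 0, 0, 0.5], [0.045, 0.002, 0.05, 0, 0, 1], [0.0615, 0.003, 0.085, 0, 0, 2], [0.0615, 0.003, 0.12, 0, 0, 2], [0.0615, 0.003, 0.148, 0, 0, 2], [0.0615, 0.003, 0.164, 0, 0, 2], [0.0615, 0.003, 0.1705, 0, 0, 2], [0.0615, 0.003, 0.171, 0, 0, 2]],
  ],
)

```text
time_s: 7.1
position: [0.6018, -0.2705, 0.0278]
tcp_rot: [[0.246, 0.969, -0.003], [0.969, -0.246, 0.002], [0.001, -0.003, -1.0]]
force: [-0.0, 0.4, 0.3]
opening: 0.574
grasp_force: 0.0
```

>>> play_rows(
  motion=[
    [[0, 0, 0, 0, 0, 0], [0, 0, 0, 0, 0, 0], [0, 0, 0, 0, 0, 0], [0, 0, 0, 0, 0, 0], [0, 0, 0, 0, 0, 0], [0, 0, 0, 0, 0, 0]],
  ],
  fingers=0.0,
)

```text
time_s: 7.6
position: [0.6031, -0.2719, 0.0308]
tcp_rot: [[0.246, 0.969, 0.001], [0.969, -0.246, -0.001], [-0.001, 0.001, -1.0]]
force: [-1.1, -0.4, 4.8]
opening: 0.294
grasp_force: 30.0
```

>>> play_rows(
  motion=[
    [[0, 0, -0.006, 0, 0, 0], [0, 0, -0.025, 0, 0, 0], [0, 0, -0.055, 0, 0, 0], [0, 0, -0.09, 0, 0, 0], [0.015, -0.007, -0.12, 0, 0, 0], [0.04, -0.02, -0.13, 0, 0, 0], [0.075, -0.038, -0.13, 0, 0, 0], [0.11, -0.056, -0.13, 0, 0, 0]],
  ],
)

```text
time_s: 8.27
position: [0.5756, -0.1509, 0.1609]
tcp_rot: [[0.248, 0.969, 0.003], [0.969, -0.248, -0.001], [-0.0, 0.003, -1.0]]
force: [1.1, 0.9, -4.2]
opening: 0.294
grasp_force: 30.0
```

>>> play_rows(
  motion=[
    [[0.034, -0.017, 0, 0, 0, 0], [0.068, -0.034, 0, 0, 0, 0], [0.102, -0.051, 0, 0, 0, -0.5], [0.136, -0.068, 0, 0, 0, -1], [0.17, -0.086, 0, 0, 0, -1.85], [0.195, -0.099, 0, 0, 0, -1.85], [0.209, -0.106, 0, 0, 0, -1.85], [0.212, -0.107, 0, 0, 0, -1.85]],
  ],
)

```text
time_s: 8.93
position: [0.5218, 0.0839, 0.1594]
tcp_rot: [[0.211, 0.977, -0.003], [0.977, -0.211, 0.001], [0.0, -0.003, -1.0]]
force: [0.2, -0.5, -2.8]
opening: 0.295
grasp_force: 30.0
```

>>> play_rows(
  motion=[
    [[0, 0, 0, 0, 0, 0], [0, 0, 0, 0, 0, 0], [0, 0, 0, 0, 0, 0], [0, 0, 0, 0, 0, 0]],
  ],
)

```text
time_s: 9.27
position: [0.5245, 0.0795, 0.1595]
tcp_rot: [[0.217, 0.976, 0.0], [0.976, -0.217, -0.0], [-0.0, 0.0, -1.0]]
force: [-0.4, -0.6, -2.7]
opening: 0.293
grasp_force: 30.0
```

```bash
cat > w.py <<'E'
from h import *
for k in range(3):
    d=imaging.capture('wrist');f=d['frame'];s=bot.read_state()
    p=s['position'];R=np.array(s['tcp_rot']);C=-np.asarray(d['R']).T@d['t']
    h=cv2.cvtColor(f,cv2.COLOR_RGB2HSV)
    L=[]
    for r in range(60,150,10):
        w=(h[r,:,1]<60)&(h[r,:,2]>150); c=np.nonzero(w)[0]; c=c[(c>150)&(c<400)]
        if len(c)<50: continue
        P=F(bp(d,[[c.min(),r],[c.max()+1,r]],.012)); L.append([r,*P[0],*P[1]])
    L=np.array(L);print(s['time_s'],'tcp F',F(p),p[2].round(4),'yaw',np.degrees(np.arctan2(R[1,0],R[0,0])).round(2),'camF',F(C),'grip',s['grasp_force'],'force',s['force'])
    if k==0:
        print(L.round(1).tolist())
        cv2.imwrite('pics/w_%d.png'%(s['time_s']*100),f[:,:,::-1])
E
python3 w.py; ls -t pics|head -1
```

```text
9.3167 tcp F [[ 1.3 -1.4]] 0.1595 yaw 77.49 camF [[ 1.2 80. ]] grip 29.99899595975876 force [-0.04016282  1.2650441  -1.9395936 ]
[[60.0, -54.3, 107.3, 55.0, 107.1], [70.0, -54.7, 100.5, 55.4, 100.2], [80.0, -54.4, 93.5, 55.1, 93.3], [90.0, -54.1, 86.4, 55.4, 86.2], [100.0, -54.5, 79.3, 55.1, 79.0], [110.0, -54.2, 72.0, 55.5, 71.8], [120.0, -54.7, 64.6, 55.1, 64.4], [130.0, -54.4, 57.1, 55.5, 56.8], [140.0, -54.0, 49.4, 55.2, 49.2]]
9.3667 tcp F [[ 1.2 -1.3]] 0.1595 yaw 77.5 camF [[ 1.1 80.1]] grip 29.998927116394043 force [-0.73277848 -0.29539999 -2.82252991]
9.4167 tcp F [[ 1.1 -1.2]] 0.1595 yaw 77.51 camF [[ 1.  80.2]] grip 29.99896466732025 force [ 0.60717126  0.2399001  -2.43049459]
w_931.png
```

View pics/w_931.png

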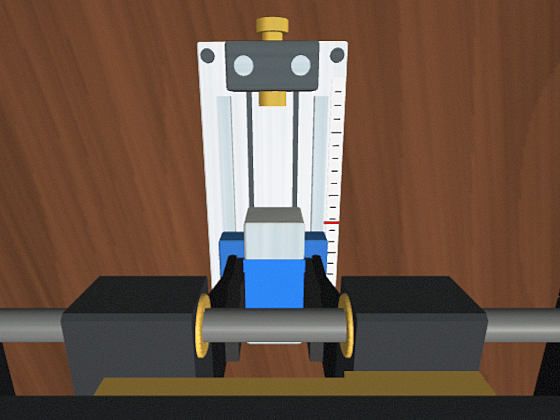

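The bar is held centred (columns 245–304) over the channel at column 272. The screw tip is at (272,105) and the channel is clear. I'll lower it in.

>>> play_rows(
  motion=[
    [[0.01, -0.0006, 0, 0, 0, 0], [0.023, -0.0006, 0.01, 0, 0, 0], [0.029, -0.0006, 0.035, 0, 0, 0], [0.029, -0.0006, 0.065, 0, 0, 0], [0.029, -0.0006, 0.085, 0, 0, 0], [0.029, -0.0006, 0.095, 0, 0, 0], [0.029, -0.0006, 0.1, 0, 0, 0], [0.029, -0.0006, 0.1, 0, 0, 0]],
  ],
)

```text
time_s: 10.08
position: [0.5293, 0.1098, 0.0584]
tcp_rot: [[0.214, 0.977, -0.002], [0.977, -0.214, 0.0], [-0.0, -0.002, -1.0]]
force: [-0.2, -0.5, -2.5]
opening: 0.292
grasp_force: 30.0
```

>>> play_rows(
  motion=[
    [[0, 0, 0.004, 0, 0, 0], [0, 0, 0.008, 0, 0, 0], [0, 0, 0.012, 0, 0, 0], [0, 0, 0.015, 0, 0, 0], [0, 0, 0.018, 0, 0, 0], [0, 0, 0.02, 0, 0, 0], [0, 0, 0.0205, 0, 0, 0], [0, 0, 0.0205, 0, 0, 0]],
  ],
)

```text
time_s: 10.75
position: [0.5298, 0.1091, 0.0398]
tcp_rot: [[0.215, 0.977, 0.001], [0.977, -0.215, -0.0], [0.0, 0.001, -1.0]]
force: [-0.2, -0.3, 3.9]
opening: 0.294
grasp_force: 30.0
```

```bash
python3 w.py|grep tcp
python3 - <<'E'
from h import *
d=imaging.capture('side');cv2.imwrite('pics/s2.png',cv2.resize(d['frame'][130:260,150:310],None,fx=4,fy=4)[:,:,::-1])
E
```

```text
10.8 tcp F [[ 0.1 28.6]] 0.0398 yaw 77.59 camF [[ -0.3 110.1]] grip 30.001064836978912 force [-1.64199094 -0.78528628  5.03032003]
10.85 tcp F [[ 0.1 28.6]] 0.0398 yaw 77.6 camF [[ -0.3 110.1]] grip 30.001410841941833 force [-1.40969789  0.12324613  5.02950809]
10.9 tcp F [[ 0.1 28.6]] 0.0398 yaw 77.59 camF [[ -0.3 110.1]] grip 30.001336634159088 force [-2.77392573 -0.26427926  6.75537829]
```

View pics/s2.png

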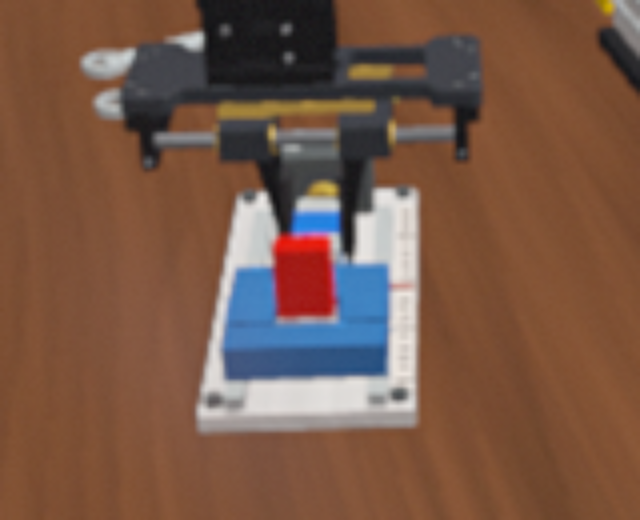

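>>> play_rows(
  motion=[
    [[0, 0, 0, 0, 0, 0], [0, 0, 0, 0, 0, 0], [0, 0, 0, 0, 0, 0], [0, 0, 0, 0, 0, 0], [0, 0, 0, 0, 0, 0], [0, 0, 0, 0, 0, 0], [0, 0, -0.004, 0, 0, 0], [0, 0, -0.01, 0, 0, 0]],
  ],
  fingers=0.042,
)

```text
time_s: 11.62
position: [0.5292, 0.1092, 0.0489]
tcp_rot: [[0.215, 0.977, -0.001], [0.977, -0.215, -0.0], [-0.0, -0.001, -1.0]]
force: [-0.5, -0.6, -0.5]
opening: 0.482
grasp_force: 0.0
```

>>> play_rows(
  motion=[
    [[0, 0, -0.02, 0, 0, 0], [0, 0, -0.05, 0, 0, 0], [0, 0, -0.08, 0, 0, 0], [0, 0, -0.1, 0, 0, 0], [-0.02, 0, -0.11, 0, 0, 0], [-0.05, 0, -0.11, 0, 0, 0], [-0.08, 0, -0.11, 0, 0, 0], [-0.11, 0, -0.11, 0, 0, 0]],
  ],
)

```text
time_s: 12.28
position: [0.5059, 0.001, 0.1602]
tcp_rot: [[0.213, 0.977, 0.002], [0.977, -0.213, -0.0], [-0.0, 0.002, -1.0]]
force: [-0.0, -0.7, 0.1]
opening: 0.482
grasp_force: 0.0
```

>>> play_rows(
  motion=[
    [[-0.01, 0, 0, 0, 0, 0], [-0.02, 0, 0, 0, 0, 0], [-0.02, 0, 0, 0, 0, 0], [-0.02, 0, 0, 0, 0, 0], [-0.02, 0, 0, 0, 0, 0]],
  ],
  fingers=0.0,
)

```text
time_s: 12.7
position: [0.5019, -0.0169, 0.1591]
tcp_rot: [[0.214, 0.977, 0.0], [0.977, -0.214, 0.0], [0.0, 0.0, -1.0]]
force: [0.1, 0.1, -0.6]
opening: 0.188
grasp_force: 0.0
```

```bash
python3 w.py|grep tcp; ls -t pics|head -1;python3 - <<'E'
from h import *
d=imaging.capture('wrist');f=d['frame']
m=reds(d,0);m[:,:200]=0;m[:,345:]=0;m[270:]=0
h=cv2.cvtColor(f,cv2.COLOR_RGB2HSV)
n,l,st,c=cv2.connectedComponentsWithStats(m.astype(np.uint8));i=1+np.argmax(st[1:,4]);print(st[i])
x,y,w,hh,_=st[i];print('red top F',F(bp(d,[[x,y],[x+w,y+hh]],.085)).tolist())
b=(h[:,:,0]>100)&(h[:,:,0]<125)&(h[:,:,1]>130);b[270:]=0;b[:,:200]=0;b[:,345:]=0
n,l,st,c=cv2.connectedComponentsWithStats(b.astype(np.uint8))
for q in st[1:]:
  if q[4]>60: print(q,F(bp(d,[[q[0],q[1]],[q[0]+q[2],q[1]+q[3]]],.042)).tolist(),F(bp(d,[[q[0],q[1]],[q[0]+q[2],q[1]+q[3]]],.038)).tolist())
E
```

```text
12.75 tcp F [[-1.000e-01 -1.003e+02]] 0.159 yaw 77.67 camF [[ -0.5 -19. ]] grip 0.0 force [0.86376915 0.88139165 0.27888936]
12.8 tcp F [[  -0.2 -100.3]] 0.159 yaw 77.68 camF [[ -0.5 -18.9]] grip 0.0 force [ 0.26310442  0.01778578 -0.06838769]
12.85 tcp F [[-1.000e-01 -1.003e+02]] 0.159 yaw 77.68 camF [[ -0.6 -18.8]] grip 0.0 force [-1.16374184  0.19342328 -0.88617068]
w_1275.png
[ 253  182   47   23 1066]
red top F [[-13.1, -66.9], [15.6, -81.3]]
[ 255    0   40   42 1680] [[-12.5, 40.6], [13.1, 16.4]] [[-12.7, 41.5], [13.3, 16.9]]
[  215   105   122   114 10694] [[-40.6, -22.9], [46.6, -104.3]] [[-41.2, -23.0], [47.3, -105.6]]
```

View pics/w_1275.png

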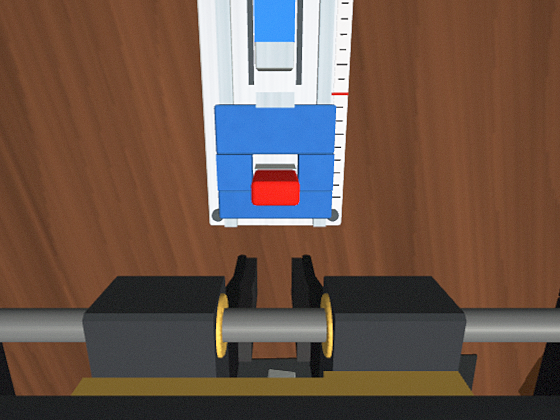

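The bar lies in the channel at (275,30), clear of both the carriage nose (row 92) and the screw. The handle's rear edge is at row 205. I'll lower the shut fingers behind the handle and then push forward.

>>> play_rows(
  motion=[
    [[-0.003, 0, 0, 0, 0, 0], [-0.004, 0, 0.015, 0, 0, 0], [-0.004, 0, 0.04, 0, 0, 0], [-0.004, 0, 0.065, 0, 0, 0], [-0.004, 0, 0.083, 0, 0, 0], [-0.004, 0, 0.091, 0, 0, 0], [-0.004, 0, 0.091, 0, 0, 0], [-0.004, 0, 0.091, 0, 0, 0]],
  ],
)

```text
time_s: 13.57
position: [0.501, -0.0217, 0.068]
tcp_rot: [[0.215, 0.977, -0.0], [0.977, -0.215, 0.0], [-0.0, -0.0, -1.0]]
force: [-0.3, -0.5, -0.9]
opening: 0.005
grasp_force: 0.0
```

>>> play_rows(
  motion=[
    [[0.004, 0, 0, 0, 0, 0], [0.008, 0, 0, 0, 0, 0], [0.011, 0, 0, 0, 0, 0], [0.014, 0, 0, 0, 0, 0], [0.017, 0, 0, 0, 0, 0], [0.02, 0, 0, 0, 0, 0], [0.023, 0, 0, 0, 0, 0], [0.025, 0, 0, 0, 0, 0]],
  ],
)

```text
time_s: 14.23
position: [0.5065, 0.0026, 0.0683]
tcp_rot: [[0.214, 0.977, 0.0], [0.977, -0.214, -0.001], [-0.001, 0.001, -1.0]]
force: [-1.1, -3.3, 1.8]
opening: 0.006
grasp_force: 1.7
```

>>> play_rows(
  motion=[
    [[0.002, 0, 0, 0, 0, 0], [0.004, 0, 0, 0, 0, 0], [0.006, 0, 0, 0, 0, 0], [0.008, 0, 0, 0, 0, 0], [0.009, 0, 0, 0, 0, 0], [0.01, 0, 0, 0, 0, 0], [0.011, 0, 0, 0, 0, 0], [0.012, 0, 0, 0, 0, 0]],
  ],
)

```text
time_s: 14.9
position: [0.509, 0.0145, 0.0681]
tcp_rot: [[0.215, 0.977, 0.0], [0.977, -0.215, -0.0], [-0.0, 0.0, -1.0]]
force: [-0.7, -3.4, 2.5]
opening: 0.003
grasp_force: 1.6
```

```bash
cat > w4.py <<'E'
from h import *
A=[]
for k in range(2):
    d=imaging.capture('wrist');s=bot.read_state();A.append(s['force'][:2]@fy);print(s['time_s'],F(s['position']),s['force'].round(1),A[-1].round(2))
f=d['frame'];h=cv2.cvtColor(f,cv2.COLOR_RGB2HSV)
cv2.imwrite('pics/w_%d.png'%(s['time_s']*100),f[:,:,::-1])
y=(h[:,:,0]>15)&(h[:,:,0]<30)&(h[:,:,1]>150)&(h[:,:,2]>150);y[250:]=0
n,l,st,c=cv2.connectedComponentsWithStats(y.astype(np.uint8))
for q in st[1:]:
  if q[4]>40: print('brass',q,F(bp(d,[[q[0],q[1]+q[3]]],.025)).tolist())
for r in finder.outline_of('wrist','gauge_blue'):
  v,u=np.nonzero(r['pixels']);
  if 240<u.mean()<310: print('bar',r['confidence'],v.min(),v.max(),F(bp(d,[[275,v.min()],[275,v.max()+1]],.038)).tolist())
E
python3 w4.py
```

```text
14.95 [[  0.1 -68.2]] [ 0.1 -2.4  2.5] -2.31
15.0 [[  0.1 -68.2]] [-0.6 -2.3  2.5] -2.42
bar 0.62 0 127 [[0.3, 53.1], [0.4, 0.4]]
```

>>> play_rows(
  motion=[
    [[0.0006, 0, 0, 0, 0, 0], [0.0012, 0, 0, 0, 0, 0], [0.0018, 0, 0, 0, 0, 0], [0.0024, 0, 0, 0, 0, 0], [0.003, 0, 0, 0, 0, 0], [0.0036, 0, 0, 0, 0, 0], [0.0042, 0, 0, 0, 0, 0], [0.0048, 0, 0, 0, 0, 0]],
  ],
)

```text
time_s: 15.72
position: [0.51, 0.0192, 0.068]
tcp_rot: [[0.215, 0.977, 0.0], [0.977, -0.215, -0.0], [-0.0, 0.0, -1.0]]
force: [-0.4, -4.1, 0.5]
opening: 0.009
grasp_force: 2.2
```

>>> play_rows(
  motion=[
    [[0.0003, 0, 0, 0, 0, 0], [0.0006, 0, 0, 0, 0, 0], [0.0009, 0, 0, 0, 0, 0], [0.0012, 0, 0, 0, 0, 0], [0.0015, 0, 0, 0, 0, 0], [0.0018, 0, 0, 0, 0, 0], [0.0021, 0, 0, 0, 0, 0], [0.0024, 0, 0, 0, 0, 0]],
  ],
)

```text
time_s: 16.38
position: [0.5104, 0.0215, 0.068]
tcp_rot: [[0.215, 0.977, 0.0], [0.977, -0.215, -0.0], [0.0, 0.0, -1.0]]
force: [1.3, -4.0, 0.5]
opening: 0.005
grasp_force: 2.1
```

```bash
python3 w4.py; python3 c.py
```

```text
16.4333 [[  0.  -61.1]] [ 0.8 -3.2  0.5] -2.99
16.4833 [[  0.  -61.1]] [ 1.2 -4.8  0.9] -4.4
bar 0.63 0 127 [[0.2, 60.2], [0.3, 7.5]]
16.5833 [[  0.  -61.1]] [0.51044221 0.02155718 0.0680204 ] [ 1.76769891 -4.72391082 -0.04217166] -4.235498207347177Traceback (most recent call last):
  File "c.py", line 9, in <module>
    v,u=np.nonzero(b); P=F(bp(d,np.c_[u,v],.042));print('top: blue y range',P[:,1].min(),P[:,1].max(),'x',P[:,0].min(),P[:,0].max())
                                                                            ~~~~~~~~~~^^
    return umr_minimum(a, axis, None, out, keepdims, initial, where)
ValueError: zero-size array to reduction operation minimum which has no identity
```

>>> play_rows(
  motion=[
    [[0.0005, 0, 0, 0, 0, 0], [0.001, 0, 0, 0, 0, 0], [0.0015, 0, 0, 0, 0, 0], [0.002, 0, 0, 0, 0, 0], [0.0025, 0, 0, 0, 0, 0], [0.003, 0, 0, 0, 0, 0], [0.0035, 0, 0, 0, 0, 0], [0.004, 0, 0, 0, 0, 0]],
  ],
)

```text
time_s: 17.3
position: [0.5113, 0.0254, 0.068]
tcp_rot: [[0.215, 0.977, 0.0], [0.977, -0.215, -0.0], [-0.0, 0.0, -1.0]]
force: [2.4, -4.6, -1.5]
opening: 0.002
grasp_force: 2.1
```

```bash
python3 w4.py; ls -t pics | head -1
python3 - <<'E'
from h import *
d=imaging.capture('side')
cv2.imwrite('pics/s3.png',cv2.resize(d['frame'][130:240,180:290],None,fx=5,fy=5,interpolation=cv2.INTER_CUBIC)[:,:,::-1])
for y in (67,70,73,76,79,82): print(y,proj(d,[[*(o+.0005*fx+y/1000*fy),.035]]))
E
```

```text
17.35 [[  0. -57.]] [ 0.3 -3.8 -0.9] -3.61
17.4 [[  0. -57.]] [ 1.8 -4.3 -1.7] -3.81
bar 0.66 0 127 [[0.2, 64.2], [0.3, 11.6]]
bar 0.19 124 287 [[0.3, 13.4], [0.3, -71.1]]
w_1739.png
67 [[229.67346888 178.78834926]]
70 [[229.73696857 178.19133715]]
73 [[229.80015626 177.5972584 ]]
76 [[229.86303425 177.00609144]]
79 [[229.9256048 176.4178149]]
82 [[229.98787017 175.83240766]]
```

View pics/s3.png

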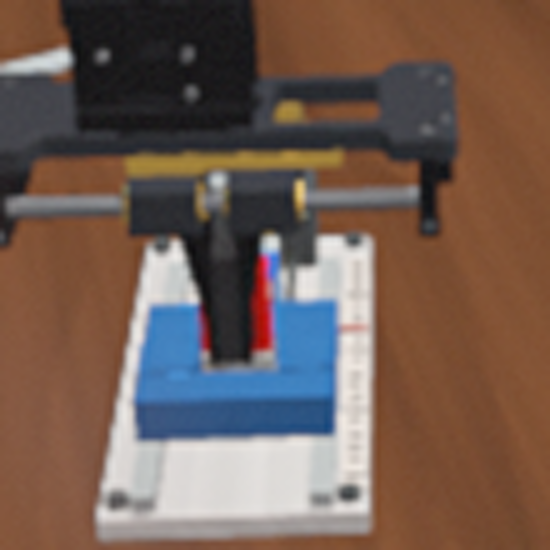

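Not nipped yet; the push is steady at about 4 N. From here I go in 0.1 mm rows.

>>> play_rows(
  motion=[
    [[0.0001, 0, 0, 0, 0, 0], [0.0002, 0, 0, 0, 0, 0], [0.0003, 0, 0, 0, 0, 0], [0.0004, 0, 0, 0, 0, 0], [0.0005, 0, 0, 0, 0, 0], [0.0006, 0, 0, 0, 0, 0], [0.0007, 0, 0, 0, 0, 0], [0.0008, 0, 0, 0, 0, 0]],
  ],
)

```text
time_s: 18.17
position: [0.5114, 0.0261, 0.068]
tcp_rot: [[0.215, 0.977, 0.0], [0.977, -0.215, -0.0], [-0.0, 0.0, -1.0]]
force: [1.6, -4.7, -1.9]
opening: 0.001
grasp_force: 2.1
```

>>> play_rows(
  motion=[
    [[0.0001, 0, 0, 0, 0, 0], [0.0002, 0, 0, 0, 0, 0], [0.0003, 0, 0, 0, 0, 0], [0.0004, 0, 0, 0, 0, 0], [0.0005, 0, 0, 0, 0, 0], [0.0006, 0, 0, 0, 0, 0], [0.0007, 0, 0, 0, 0, 0], [0.0008, 0, 0, 0, 0, 0]],
  ],
)

```text
time_s: 18.83
position: [0.5116, 0.027, 0.0681]
tcp_rot: [[0.215, 0.977, 0.0], [0.977, -0.215, -0.0], [0.0, 0.0, -1.0]]
force: [1.9, -4.7, -1.4]
opening: 0.002
grasp_force: 2.0
```

>>> play_rows(
  motion=[
    [[0.0001, 0, 0, 0, 0, 0], [0.0002, 0, 0, 0, 0, 0], [0.0003, 0, 0, 0, 0, 0], [0.0004, 0, 0, 0, 0, 0], [0.0005, 0, 0, 0, 0, 0], [0.0006, 0, 0, 0, 0, 0], [0.0007, 0, 0, 0, 0, 0], [0.0008, 0, 0, 0, 0, 0]],
  ],
)

```text
time_s: 19.5
position: [0.5118, 0.0277, 0.0681]
tcp_rot: [[0.215, 0.977, 0.0], [0.977, -0.215, -0.0], [-0.0, 0.0, -1.0]]
force: [1.8, -4.6, -1.3]
opening: 0.004
grasp_force: 2.0
```

>>> play_rows(
  motion=[
    [[0.0001, 0, 0, 0, 0, 0], [0.0002, 0, 0, 0, 0, 0], [0.0003, 0, 0, 0, 0, 0], [0.0004, 0, 0, 0, 0, 0], [0.0005, 0, 0, 0, 0, 0], [0.0006, 0, 0, 0, 0, 0], [0.0007, 0, 0, 0, 0, 0], [0.0008, 0, 0, 0, 0, 0]],
  ],
)

```text
time_s: 20.17
position: [0.5119, 0.0285, 0.068]
tcp_rot: [[0.215, 0.977, -0.0], [0.977, -0.215, -0.0], [-0.0, -0.0, -1.0]]
force: [1.7, -3.3, -1.8]
opening: 0.004
grasp_force: 2.0
```

>>> play_rows(
  motion=[
    [[0.0001, 0, 0, 0, 0, 0], [0.0002, 0, 0, 0, 0, 0], [0.0003, 0, 0, 0, 0, 0], [0.0004, 0, 0, 0, 0, 0], [0.0005, 0, 0, 0, 0, 0], [0.0006, 0, 0, 0, 0, 0], [0.0007, 0, 0, 0, 0, 0], [0.0008, 0, 0, 0, 0, 0]],
  ],
)

```text
time_s: 20.83
position: [0.512, 0.0288, 0.0681]
tcp_rot: [[0.214, 0.977, -0.0], [0.977, -0.214, -0.001], [-0.001, -0.0, -1.0]]
force: [1.0, -6.8, -0.7]
opening: 0.005
grasp_force: 3.2
```

Contact has begun: the push went from about 4 to 6.5 N. I'll go on in small steps.

>>> play_rows(
  motion=[
    [[0.0001, 0, 0, 0, 0, 0], [0.0002, 0, 0, 0, 0, 0], [0.0003, 0, 0, 0, 0, 0], [0.0003, 0, 0, 0, 0, 0]],
  ],
)

```text
time_s: 21.17
position: [0.512, 0.0289, 0.0681]
tcp_rot: [[0.214, 0.977, -0.0], [0.977, -0.214, -0.001], [-0.001, -0.0, -1.0]]
force: [0.9, -7.0, -0.9]
opening: 0.004
grasp_force: 3.7
```

```bash
cat > f.py <<'E'
from h import *
A=[];g=[]
for k in range(6):
    imaging.capture('top');s=bot.read_state();A.append(s['force'][:2]@fy);g.append(s['grasp_force'])
print(s['time_s'],F(s['position']),np.mean(A).round(2),np.round(A,1),np.round(g,2))
E
python3 f.py
```

```text
21.4667 [[  0.  -53.6]] -7.38 [-7.5 -7.4 -7.6 -6.6 -7.7 -7.4] [3.64 3.64 3.63 3.63 3.63 3.63]
```

>>> play_rows(
  motion=[
    [[0.0001, 0, 0, 0, 0, 0], [0.0002, 0, 0, 0, 0, 0], [0.0003, 0, 0, 0, 0, 0], [0.0004, 0, 0, 0, 0, 0], [0.0005, 0, 0, 0, 0, 0], [0.0005, 0, 0, 0, 0, 0]],
  ],
)

```text
time_s: 21.97
position: [0.512, 0.0289, 0.0681]
tcp_rot: [[0.214, 0.977, -0.001], [0.977, -0.214, -0.002], [-0.002, -0.0, -1.0]]
force: [0.4, -9.4, -1.4]
opening: 0.004
grasp_force: 4.7
```

```bash
python3 f.py
```

```text
22.2667 [[ -0.  -53.5]] -9.24 [-9.3 -9.4 -8.9 -9.7 -9.  -9.1] [4.64 4.63 4.63 4.62 4.63 4.62]
```

>>> play_rows(
  motion=[
    [[0.0001, 0, 0, 0, 0, 0], [0.0002, 0, 0, 0, 0, 0], [0.0003, 0, 0, 0, 0, 0], [0.0004, 0, 0, 0, 0, 0], [0.0005, 0, 0, 0, 0, 0], [0.0005, 0, 0, 0, 0, 0], [0.0005, 0, 0, 0, 0, 0], [0.0005, 0, 0, 0, 0, 0]],
  ],
)

```text
time_s: 22.93
position: [0.5121, 0.029, 0.0681]
tcp_rot: [[0.214, 0.977, -0.001], [0.977, -0.214, -0.002], [-0.002, -0.0, -1.0]]
force: [0.7, -11.6, -0.8]
opening: 0.005
grasp_force: 5.6
```

```bash
python3 f.py
```

```text
23.2333 [[ -0.  -53.4]] -11.56 [-10.8 -11.7 -12.2 -11.1 -12.2 -11.4] [5.62 5.62 5.62 5.62 5.62 5.62]
```

The push of 11.5 N less about 3.5 N of drag leaves about 8 N on the screw. I'll back off gently and clear away.

>>> play_rows(
  motion=[
    [[-0.0008, 0, 0, 0, 0, 0], [-0.0016, 0, 0, 0, 0, 0], [-0.0025, 0, 0, 0, 0, 0], [-0.004, 0, 0, 0, 0, 0], [-0.007, 0, 0, 0, 0, 0], [-0.012, 0, 0, 0, 0, 0], [-0.018, 0, 0, 0, 0, 0], [-0.025, 0, 0, 0, 0, 0]],
  ],
)

```text
time_s: 23.9
position: [0.5066, 0.0059, 0.068]
tcp_rot: [[0.214, 0.977, -0.0], [0.977, -0.214, 0.0], [0.0, -0.001, -1.0]]
force: [-0.0, 0.8, 0.4]
opening: 0.006
grasp_force: 0.0
```

>>> play_rows(
  motion=[
    [[-0.005, 0, -0.01, 0, 0, 0], [-0.01, 0, -0.03, 0, 0, 0], [-0.015, 0, -0.06, 0, 0, 0], [-0.02, 0, -0.085, 0, 0, 0], [-0.025, 0, -0.1, 0, 0, 0], [-0.025, 0, -0.1, 0, 0, 0], [-0.025, 0, -0.1, 0, 0, 0], [-0.025, 0, -0.1, 0, 0, 0]],
  ],
)

```text
time_s: 24.57
position: [0.5009, -0.0183, 0.1677]
tcp_rot: [[0.215, 0.977, -0.001], [0.977, -0.215, 0.0], [0.0, -0.001, -1.0]]
force: [0.2, 0.1, -0.7]
opening: 0.004
grasp_force: 0.0
```

```bash
python3 f.py
python3 - <<'E'
from h import *
d=imaging.capture('wrist');f=d['frame'];cv2.imwrite('pics/w9.png',f[:,:,::-1])
E
```

```text
24.8667 [[  -0.5 -101.7]] 0.26 [-0.3 -0.5  1.  -0.1 -0.   1.5] [0. 0. 0. 0. 0. 0.]
```

View pics/w9.png

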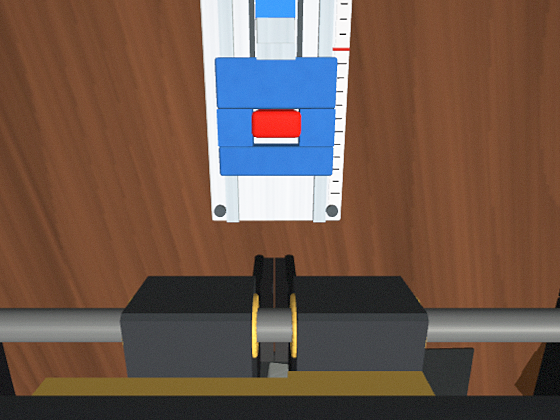

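The bar at (275,25) is against the carriage nose at row 43. The handle at (276,122) sits at the front of its window, with the gap behind it. The gripper is clear.

```bash
python3 -c "
from rig import bot
print(bot.hand_in())"
```

```text
the job is handed in; nothing more can be done
None
```

I handed the job in at about 25 s. The blue bar is nipped against the screw after an estimated 8 N push. The handle's play is still pushed towards the anvil and the gripper is clear. I did not re-check the other two bars at the end, though nothing went near them, and the hand-in returned no verdict.

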